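Nudge a plate into the square corner of a marking-out jig

TASK

Pick up the ground steel block and use it as a pusher to slide the flat aluminium plate across the jig until two of its edges lie square and hard against both fences of the jig's corner, with no gap on either edge. Do not touch the plate with the gripper itself. Then set the block down flat on the bare bench, let go, and leave the tape measure and the small black puller where they were.

Things in the scene. Friction and masses are not known exactly. Their poses are not given: they have to be found in the camera images.
- jig: Fixed jig, at most 0.35 rad of yaw: dark steel base 220 (x) x 250 (y) x 10 mm, origin at the centre of its underside, on the bench. Two steel fence bars, 20 mm wide, tops 20 mm above the bench, make a square corner at its far left. Inner face of the far fence: x = +85 mm in the jig's frame (y -111 to +85); of the left fence: y = +95 mm (x -95 to +75). Near and right sides are open.
- plate: Loose flat aluminium plate 80 (x) x 110 (y) x 8 mm, 0.25 kg, with a 32 mm bore and two 9 mm holes; origin at the centre of its underside. Starts on the jig's base (10 mm above the bench), 25 to 50 mm from home each way, turned up to 0.25 rad; slides with 1 to 3 N. Its long +x edge goes against the far fence, its +y edge against the left fence: home is x = +45, y = +40 mm in the jig's frame.
- jig_corner (a point): The point where the inner faces of the two fences would meet, on the base's upper surface: (+85, +95, +10) mm in the jig's frame, the same axes. The very corner is left open between the fence bars.
- plate_far_left (a point): Corner of the plate at its +x, +y end (+40, +55 mm from its origin), at mid thickness; the corner that goes into the jig's corner.
- plate_far_right (a point): Corner of the plate at its +x, -y end (+40, -55 mm), at mid thickness.
- plate_near_left (a point): Corner of the plate at its -x, +y end (-40, +55 mm), at mid thickness.
- block: Loose ground steel block (the pusher), 40 (x) x 75 (y) x 30 mm high, 0.72 kg; origin at the centre of its underside. Starts flat on the bench right of the jig. Grasp it from above across its 40 mm width, by the upper half of its height, so that the fingertips pass over fences and plate; its 40 x 30 mm end faces are then free for pushing.
- tape: Yellow tape measure, 34 x 76 x 66 mm high, standing on the bench far right of the jig; loose, to be left alone. Origin at the centre of its underside.
- puller: Small black claw puller, 48 x 64 x 18 mm, lying on the bench to the left of the jig; loose, to be left alone. Origin at the centre of its underside.
Not all that is in view belongs to the job. Several things have the shape of the plate; the one meant has the colours described above.

How it is judged (in metres and radians):
On the way:
1. the block, held in the gripper, pushes against the plate (contact force between block and plate above 0.3 N and contact force between the fingers and block above 1 N), for 0.1 s.
At the end, for the whole second after the job is handed in: The plate lies flat on the jig with both ends of its far edge within 2 mm of the far fence and both ends of its left edge within 2 mm of the left fence; the block lies flat on the bench itself (not on the jig, underside less than 5 mm up); both are at rest (x of each of plate_far_left, plate_far_right in the frame of jig above 0.083 m and y of each of plate_far_left, plate_near_left in the frame of jig above 0.093 m and angle between plate's own z axis and vertical below 0.05 rad and height (world z) of block below 0.005 m and angle between block's own z axis and vertical below 0.1 rad and linear speed of each of plate, block below 0.01 m/s); the robot touches nothing.
It fails at once if the gripper or arm touches the plate (contact force between any of the fingers, the arm and plate above 1 N).
It fails at once if the tape measure is moved by more than 30 mm (distance of tape from where it was at the start of the episode above 0.03 m).
It fails at once if the puller is moved by more than 30 mm (distance of puller from where it was at the start of the episode above 0.03 m).
It also fails if it takes over 64 s, if anything falls off the work surface, if the arm or the gripper's body presses on something with over 40 N, if the wrist force passes 120 N, or if a joint passes its speed limit or range.

ROBOT

A 6-joint arm with a two-finger parallel gripper is mounted at the origin on a cart in front of the work surface, level with it; the furniture and walls round the work are solid. World frame = base frame: x ahead of the robot, y to its left, z up, the work surface at z = 0. Lengths are in m, angles in degrees, forces in N, time in s.
With the tool pointing down it reaches from about 0.375 to 0.9 m from the base axis. Payload 3.1 kg.
Tool frame: the origin (TCP) lies on the centre line of the jaws, within the pads' length; the fingertips stand 8 mm ahead of it and the grasp point (between the pads) lies 11 mm behind it (bot.tip_extent is the distance from the TCP to the fingertips, in m); z points along the fingers, y is the line along which they close (so a half turn about z gives the same grasp; the last joint's range is limited). The gripper opens to 87 mm and grips with 3 to 60 N. Pads are 19 mm wide; open, the fingers measure 117 mm over their backs; the gripper's body (75 mm by 190 mm) begins 51 mm behind the grasp point.
Start: joints at [-10.227, 30.224, 82.088, -0, 67.689, -10.227], TCP at [0.625, 0, 0.231] pointing down, gripper open.
Joint ranges: [-176.69, 176.69], [-43.24, 126.21], [12.49, 139.97], [-82, 262], [0, 151.66], [-163.58, 163.58]. Speed limits (degrees/s): [159.86, 159.86, 180, 180, 180, 180].

INTERFACE

Orientations are given as a 3x3 rotation matrix whose columns are the frame's x, y, z axes.
In Python, from rig import bot, vision, workorder gives the robot as it stands.
- The arm moves only by the shell command python3 -m handwheel 'ROWS'. ROWS is JSON, a list of rows, each an object with "delta_rot": the turn, a rotation vector about the tool's x, y, z in rad, a list of three; "xyz": the shift along the tool's x, y, z in mm, a list of three; "hand": the closure, from -1 (fully open) to 1 (shut). A call has exactly 5 rows; each row is the pose to reach, as a shift and turn from the pose commanded when the call began, along the tool's axes at that moment; what a row does not reach only later rows make up. A row lasts 1/8 s, in which the tool goes at most 62.5 mm and 10.7 degrees, less where a joint would pass 70% of its speed; a pose out of reach is approached as far as the arm can. A call with a gripper value outside its range is refused whole. The fingers move at their own pace and stop on an object; the grip force is fixed at half the most. Time passes only in rows, so rows that repeat a pose let the fingers close, or fill a call up. It gives the time, the measured TCP pose, the force, the opening and the grip force at its end, in the units of the state.
- bot.read_state(): the state, without advancing time (a new reading comes with each control period).
- vision.capture(name): name is "scene" or "side" or "wrist"; returns the picture (384x512x3 uint8, red, green, blue); there is no depth.
- vision.camera_model(name): a dict with "camera_matrix" (3x3 intrinsics, pixels), "dist_coeffs" ([k1, k2, p1, p2, k3] as OpenCV has them; the pictures are not rectified), "camera_from_world" (4x4, takes a point from world to camera coordinates). Camera axes: x right, y up, looking along -z (the intrinsics and any distortion apply to the point x, -y, -z); pixel columns grow to the right and rows downward; lengths in m; the calibration is good to about 2 mm. A picture is of the moment at which its call begins: read the wrist's pose just before it. camera_model takes no time and is no camera call; for the wrist camera it gives the pose at the moment of the call.
- workorder.hand_in(): hands the job in; it is judged then, once.
The state is a dict: "time_s": time; "joint_positions": joint angles; "qvel": joint speeds; "tau": joint torques, N m; "position": TCP position; "tcp_rot": TCP orientation; "force": force on the tool from outside, world axes, zero at the start; "moment": the same for the moment, N m; "opening": opening from 0.0 (shut) to 1.0 (fully open); "grasp_force": force on a finger pad.
Only numpy, scipy, OpenCV 4.12 (cv2) and the standard library are available. Lean on these libraries where they do the work, as an engineer would, in place of code of your own. Each camera call takes 0.05 s, during which the arm holds its last target. There are 200 camera calls.

## Working session

There is one attempt and no reset: what is moved stays moved. The work goes in short steps, Python scripts to look and compute and a shell command to move; the robot and the scene stay as the last step left them, time stands still between calls to the robot, and variables do not carry over. Pictures are saved under pics/ and viewed, at most 10 in all, crops included, and the job is handed in when it is done.

```bash
ls; mkdir -p pics; python3 - <<'E'
from rig import bot, vision
import cv2,numpy as np
s=bot.read_state(); print(s)
for n in ["scene","side"]:
    cv2.imwrite(f"pics/{n}0.png",cv2.cvtColor(cv2.resize(vision.capture(n),None,fx=1.5,fy=1.5,interpolation=cv2.INTER_CUBIC),cv2.COLOR_RGB2BGR))
    m=vision.camera_model(n);print(n,np.round(m["camera_from_world"],3).tolist(),m["dist_coeffs"],m["camera_matrix"])
cv2.imwrite("pics/wrist0.png",cv2.cvtColor(cv2.resize(vision.capture("wrist"),None,fx=1.5,fy=1.5),cv2.COLOR_RGB2BGR))
E
```

```text
pics
{'time_s': 0.0, 'joint_positions': array([-1.02272893e+01,  3.02782975e+01,  8.21568577e+01, -2.38331542e-03,
        6.76896432e+01, -1.02261722e+01]), 'qvel': array([ 0.05182316, -0.06950501, -0.02944663,  0.03005698, -0.06330296,
       -0.01009662]), 'tau': array([-5.45745443e-04, -4.40045428e+01, -1.76593530e+01,  6.32597599e-02,
        5.83207863e-02, -1.53719384e-04]), 'position': array([6.24275595e-01, 1.48609222e-04, 2.29576178e-01]), 'tcp_rot': array([[ 4.03865371e-06,  9.99997688e-01, -2.15036401e-03],
       [ 9.99999939e-01, -3.28847464e-06,  3.48864856e-04],
       [ 3.48856978e-04, -2.15036528e-03, -9.99997627e-01]]), 'force': array([-0.53102145, -0.06389201, -0.23820019]), 'moment': array([ 0.01908567,  0.00373591, -0.01278836]), 'grasp_force': 0.0, 'opening': 0.9957875239506945}
scene [[0.896, -0.443, 0.019, -0.511], [0.308, 0.653, 0.692, -0.132], [-0.318, -0.614, 0.722, -1.095], [0.0, 0.0, 0.0, 1.0]] [0.0238898 0.        0.        0.        0.       ] [[388.07177842   0.         253.45631789]
 [  0.         388.07177842 195.77236804]
 [  0.           0.           1.        ]]
side [[-1.0, 0.003, 0.014, 0.516], [0.009, -0.645, 0.764, -0.111], [0.011, 0.764, 0.645, -0.893], [0.0, 0.0, 0.0, 1.0]] [0.01682622 0.         0.         0.         0.        ] [[351.40670911   0.         254.34203262]
 [  0.         351.40670911 197.08986148]
 [  0.           0.           1.        ]]
```

View pics/scene0.png

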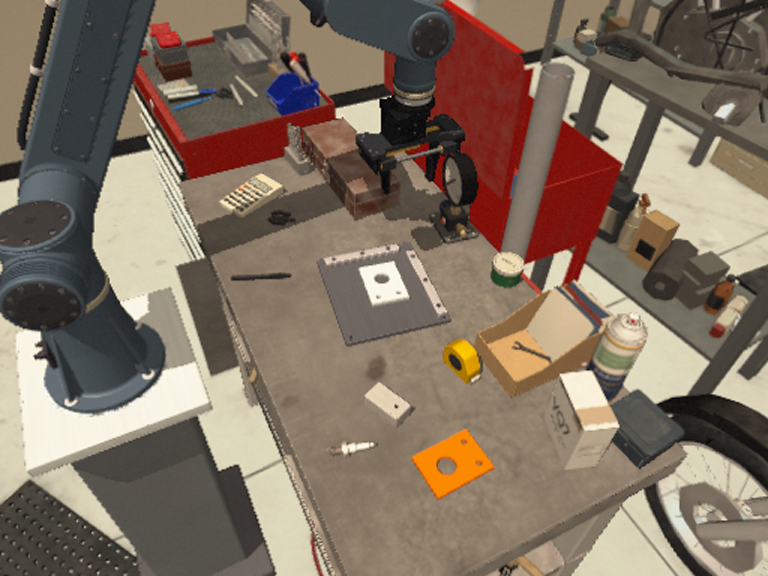

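View pics/wrist0.png

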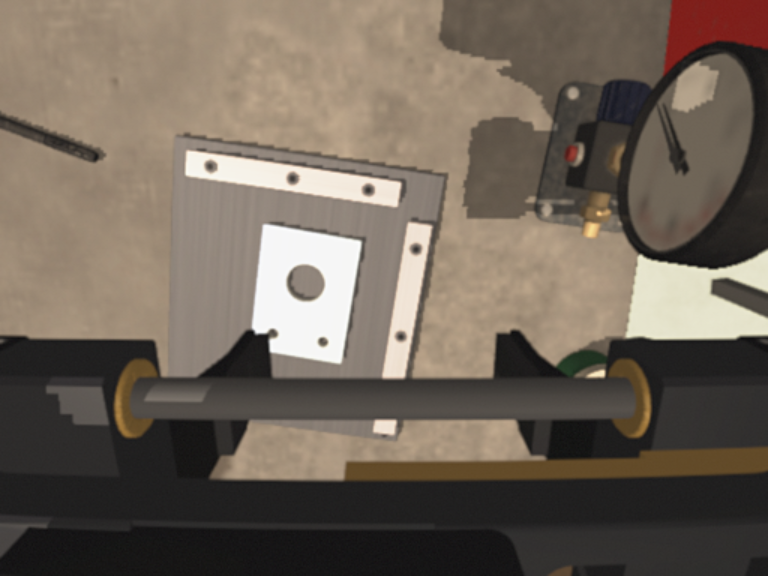

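Scene shows the jig, white plate at about (383,283), block at (388,403) and tape at (462,360). The black puller is near (280,217). Wrist shows the plate at about (308,292), with the far fence on the right and the left fence at the top.

```bash
cat > h.py <<'E'
from rig import bot, vision
import cv2,numpy as np
def snap(n,name=None):
    m=vision.camera_model(n); im=vision.capture(n)
    if name: cv2.imwrite(f"pics/{name}.png",cv2.cvtColor(im,cv2.COLOR_RGB2BGR))
    return im,m
def cast(m,px,z):
    px=np.asarray(px,float).reshape(-1,1,2)
    u=cv2.undistortPoints(px,m["camera_matrix"],m["dist_coeffs"]).reshape(-1,2)
    T=np.asarray(m["camera_from_world"]);R=T[:3,:3];c=-R.T@T[:3,3]
    d=np.c_[u[:,0],-u[:,1],-np.ones(len(u))]@R
    return c+d*((z-c[2])/d[:,2])[:,None]
def blobs(im,mask,z,m,amin=150):
    """world minAreaRect (mm) of each blob cast to height z"""
    out=[]
    for c in cv2.findContours(mask.astype(np.uint8),cv2.RETR_EXTERNAL,cv2.CHAIN_APPROX_NONE)[0]:
        if cv2.contourArea(c)<amin: continue
        w=cast(m,c.reshape(-1,2),z)[:,:2]*1000
        r=cv2.minAreaRect(w.astype(np.float32))
        out.append((c.reshape(-1,2).mean(0).round(),np.round(r[0],1),np.round(r[1],1),round(r[2],1)))
    return out
E
python3 - <<'E'
from h import *
im,m=snap("wrist")
T=m["camera_from_world"];print(np.round(T,3).tolist())
mn=im.min(2)
for t in (170,200):
  for b in blobs(im,mn>t,0.018,m): print("wrist z18",t,b)
  for b in blobs(im,mn>t,0.020,m): print("wrist z20",t,b)
im,m=snap("scene")
mn=im.min(2)
print(im[255:285:6,240:280:6].tolist())
for t in (140,160):
  for b in blobs(im,mn>t,0.030,m,60): 
    if max(b[2])<250: print("scene z30",t,b)
h=cv2.cvtColor(im,cv2.COLOR_RGB2HSV)
ye=(h[...,0]>20)&(h[...,0]<32)&(h[...,1]>150)&(h[...,2]>120)
print("tape",blobs(im,ye,0.033,m))
print("puller approx",cast(m,[[187,145]],0.009))
im,_=snap("side");cv2.imwrite("pics/side1.png",cv2.cvtColor(cv2.resize(im,None,fx=1.5,fy=1.5),cv2.COLOR_RGB2BGR))
E
```

```text
[[1.0, 0.001, -0.0, -0.625], [-0.001, 0.963, -0.27, 0.032], [0.0, 0.27, 0.963, -0.39], [0.0, 0.0, 0.0, 1.0]]
wrist z18 170 (array([470., 198.]), array([903.8, -37.7]), array([131.6,  77.9]), 2.4)
wrist z18 170 (array([270., 200.]), array([644.1, -44.8]), array([138.7,  19.2]), 81.4)
wrist z18 170 (array([202., 195.]), array([557.5, -37.4]), array([111.8,  81.7]), 79.7)
wrist z18 170 (array([194., 119.]), array([553.1,  60. ]), array([ 20.1, 170.2]), 81.6)
wrist z20 170 (array([470., 198.]), array([902.3, -37.1]), array([130.8,  77.4]), 2.4)
wrist z20 170 (array([270., 200.]), array([644. , -44.1]), array([137.9,  19.1]), 81.4)
wrist z20 170 (array([202., 195.]), array([557.9, -36.8]), array([111.2,  81.2]), 79.7)
wrist z20 170 (array([194., 119.]), array([553.5,  60.1]), array([ 20. , 169.3]), 81.6)
wrist z18 200 (array([466., 197.]), array([903.8, -38.1]), array([130.9,  76.2]), 2.4)
wrist z18 200 (array([202., 195.]), array([557.6, -37.4]), array([110.9,  81. ]), 79.8)
wrist z18 200 (array([271., 200.]), array([644.4, -44.3]), array([136.8,  18. ]), 81.4)
wrist z18 200 (array([194.
[... 3996 characters left out ...]
 -121.9]), array([62.8, 83.3]), 37.4)
scene z30 160 (array([371., 181.]), array([ 903. , -180.1]), array([147.1,  32.9]), 39.5)
scene z30 160 (array([284., 187.]), array([632.5, -82.4]), array([192.,  19.]), 81.4)
scene z30 160 (array([236., 170.]), array([534.5,  49.9]), array([ 17.6, 139.1]), 81.4)
scene z30 160 (array([498., 171.]), array([1318.1, -323.8]), array([194.7,  63.2]), 3.3)
scene z30 160 (array([  5., 130.]), array([-123.5,  586.4]), array([120.9,  35.9]), 87.5)
scene z30 160 (array([241.,  77.]), array([788.6, 588.7]), array([185.9, 127.4]), 65.5)
tape [(array([308., 239.]), array([ 594.4, -298.2]), array([62.7, 83.2]), 10.0)]
puller approx [[0.43565471 0.26463325 0.009     ]]
```

View pics/side0.png

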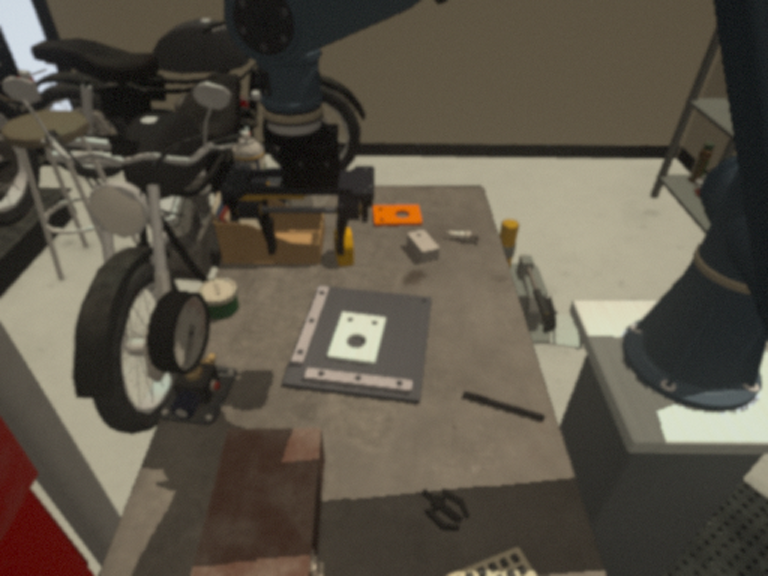

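Side view agrees: the jig corner is clear, with the gauge beyond it, the puller well to the left, and the block near the tape but free. Now moving above the block.

```bash
python3 -m handwheel '[{"xyz":[-50,-32,0],"delta_rot":[0,0,-0.08],"hand":-1},{"xyz":[-100,-63,0],"delta_rot":[0,0,-0.16],"hand":-1},{"xyz":[-150,-95,0],"delta_rot":[0,0,-0.24],"hand":-1},{"xyz":[-200,-126,0],"delta_rot":[0,0,-0.32],"hand":-1},{"xyz":[-250,-158,0],"delta_rot":[0,0,-0.4],"hand":-1}]'
```

```text
time_s: 0.92
position: [0.466, -0.2515, 0.2307]
tcp_rot: [[-0.392, 0.92, 0.001], [0.92, 0.392, -0.001], [-0.001, 0.0, -1.0]]
force: [0.5, -0.1, 0.2]
opening: 1.001
grasp_force: 0.0
```

```bash
python3 - <<'E'
from h import *
im,m=snap("wrist","w1")
s=bot.read_state();print(s["position"],s["tcp_rot"].round(3).tolist(),s["joint_positions"])
for t in (150,180):
  for b in blobs(im,im.min(2)>t,0.030,m): print(t,b)
E
```

```text
[ 0.46260804 -0.25781079  0.23070602] [[-0.39, 0.921, -0.003], [0.921, 0.39, -0.006], [-0.004, -0.005, -1.0]] [-41.03197193  22.87506612  95.747276    -0.39200016  61.28791941
 -63.81213723]
150 (array([133., 211.]), array([ 348.7, -361.8]), array([18.5, 52.6]), 72.9)
150 (array([205., 203.]), array([ 426.6, -315.7]), array([40.8, 74.3]), 23.1)
150 (array([416., 128.]), array([ 623.9, -130.6]), array([46.1, 20.4]), 81.3)
150 (array([ 39., 142.]), array([ 226.5, -332.6]), array([119.2, 206.9]), 10.6)
150 (array([401.,  34.]), array([551.2, -44.1]), array([110.6,  81. ]), 80.0)
180 (array([136., 212.]), array([ 351. , -360.5]), array([11.1, 34.6]), 73.4)
180 (array([205., 203.]), array([ 426.8, -315.5]), array([37.6, 71.6]), 23.1)
180 (array([416., 128.]), array([ 623.8, -130.9]), array([42.1, 17. ]), 81.5)
180 (array([ 41., 146.]), array([ 226.2, -333.8]), array([117.6, 205. ]), 10.5)
180 (array([401.,  34.]), array([551.2, -44.1]), array([108.4,  79.6]), 80.3)
```

View pics/w1.png

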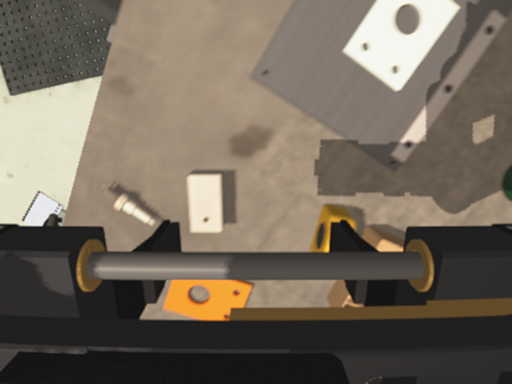

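Block (205,203) is clear. Spark plug at (130,200) lies near the left finger, and the tape at (335,230) is outside the right one.

```bash
python3 -m handwheel '[{"xyz":[-22,-31,10],"delta_rot":[0,0,0],"hand":-1},{"xyz":[-44.6,-62.8,40],"delta_rot":[0,0,0],"hand":-1},{"xyz":[-44.6,-62.8,80],"delta_rot":[0,0,0],"hand":-1},{"xyz":[-44.6,-62.8,111],"delta_rot":[0,0,0],"hand":-1},{"xyz":[-44.6,-62.8,111],"delta_rot":[0,0,0],"hand":-1}]'
python3 -m handwheel '[{"xyz":[0,0,0],"delta_rot":[0,0,0],"hand":-1},{"xyz":[0,0,0],"delta_rot":[0,0,0],"hand":-1},{"xyz":[0,0,0],"delta_rot":[0,0,0],"hand":-1},{"xyz":[0,0,0],"delta_rot":[0,0,0],"hand":-1},{"xyz":[0,0,0],"delta_rot":[0,0,0],"hand":-1}]'
python3 - <<'E'
from h import *
im,m=snap("wrist","w2")
s=bot.read_state();print(s["position"],s["joint_positions"])
for b in blobs(im,im.min(2)>150,0.030,m): print(b)
E
```

```text
time_s: 1.6
position: [0.4253, -0.3142, 0.1176]
tcp_rot: [[-0.389, 0.921, -0.004], [0.921, 0.389, 0.004], [0.005, -0.002, -1.0]]
force: [-0.3, -0.3, 0.6]
opening: 0.999
grasp_force: 0.0
time_s: 2.22
position: [0.4266, -0.3155, 0.1198]
tcp_rot: [[-0.389, 0.921, 0.0], [0.921, 0.389, -0.0], [-0.0, 0.0, -1.0]]
force: [-0.5, 0.9, 0.5]
opening: 1.004
grasp_force: 0.0
[ 0.42653686 -0.31552431  0.11973083] [-4.85680383e+01  3.23964967e+01  1.01410800e+02  1.75106267e-04
  4.61766325e+01 -7.14845235e+01]
(array([148., 203.]), array([ 348.2, -359.5]), array([18.3, 50.5]), 69.3)
(array([249., 187.]), array([ 427.4, -312.9]), array([38.9, 74.1]), 21.9)
(array([ 36., 141.]), array([ 236.2, -347.4]), array([ 65. , 158.6]), 0.4)
```

```bash
python3 -m handwheel '[{"xyz":[0,0,30],"delta_rot":[0,0,0],"hand":-1},{"xyz":[0,0,60],"delta_rot":[0,0,0],"hand":-1},{"xyz":[0,0,85],"delta_rot":[0,0,0],"hand":-1},{"xyz":[0,0,98],"delta_rot":[0,0,0],"hand":-1},{"xyz":[0,0,98],"delta_rot":[0,0,0],"hand":-1}]'
python3 -m handwheel '[{"xyz":[0,0,0],"delta_rot":[0,0,0],"hand":-1},{"xyz":[0,0,0],"delta_rot":[0,0,0],"hand":1},{"xyz":[0,0,0],"delta_rot":[0,0,0],"hand":1},{"xyz":[0,0,0],"delta_rot":[0,0,0],"hand":1},{"xyz":[0,0,0],"delta_rot":[0,0,0],"hand":1}]'
python3 -m handwheel '[{"xyz":[0,0,0],"delta_rot":[0,0,0],"hand":1},{"xyz":[0,0,0],"delta_rot":[0,0,0],"hand":1},{"xyz":[0,0,-20],"delta_rot":[0,0,0],"hand":1},{"xyz":[0,0,-60],"delta_rot":[0,0,0],"hand":1},{"xyz":[0,0,-79],"delta_rot":[0,0,0],"hand":1}]'
```

```text
time_s: 2.9
position: [0.4262, -0.3152, 0.0209]
tcp_rot: [[-0.389, 0.921, -0.001], [0.921, 0.389, 0.001], [0.002, -0.001, -1.0]]
force: [-0.3, -0.4, -0.1]
opening: 1.0
grasp_force: 0.0
time_s: 3.52
position: [0.4265, -0.3155, 0.0217]
tcp_rot: [[-0.389, 0.921, 0.0], [0.921, 0.389, -0.0], [-0.0, 0.0, -1.0]]
force: [0.1, -0.2, 0.3]
opening: 0.632
grasp_force: 0.0
time_s: 4.15
position: [0.4261, -0.3152, 0.101]
tcp_rot: [[-0.39, 0.921, -0.001], [0.921, 0.39, 0.0], [0.001, -0.001, -1.0]]
force: [0.5, -0.4, -7.6]
opening: 0.457
grasp_force: 30.0
```

```bash
python3 -m handwheel '[{"xyz":[50,30,-20],"delta_rot":[0,0,-0.17],"hand":1},{"xyz":[101,60,-20],"delta_rot":[0,0,-0.34],"hand":1},{"xyz":[152,90,-20],"delta_rot":[0,0,-0.51],"hand":1},{"xyz":[203,120,-20],"delta_rot":[0,0,-0.68],"hand":1},{"xyz":[253.3,150.2,-20],"delta_rot":[0,0,-0.85],"hand":1}]'
python3 -m handwheel '[{"xyz":[0,0,0],"delta_rot":[0,0,-0.168],"hand":1},{"xyz":[0,0,0],"delta_rot":[0,0,-0.168],"hand":1},{"xyz":[0,0,0],"delta_rot":[0,0,-0.168],"hand":1},{"xyz":[0,0,0],"delta_rot":[0,0,-0.168],"hand":1},{"xyz":[0,0,0],"delta_rot":[0,0,-0.168],"hand":1}]'
python3 - <<'E'
from h import *
s=bot.read_state();print(s["position"],s["joint_positions"].round(1),s["tcp_rot"].round(4).tolist())
im,m=snap("wrist");mw=cv2.resize(im,None,fx=1.5,fy=1.5);cv2.imwrite("pics/w3.png",mw[...,::-1])
for b in blobs(im,im.min(2)>170,0.018,m): print("w",b)
im,m=snap("side")
for t in (150,):
  for z in (.018,.02):
    for b in blobs(im,im.min(2)>t,z,m):
      if 350<b[1][0]<700 and -150<b[1][1]<120:print("side",z,b)
E
```

```text
time_s: 4.78
position: [0.4649, -0.0217, 0.1196]
tcp_rot: [[-0.951, 0.31, -0.003], [0.31, 0.951, 0.001], [0.003, -0.0, -1.0]]
force: [1.9, -0.6, -6.8]
opening: 0.455
grasp_force: 30.0
time_s: 5.4
position: [0.4661, -0.0244, 0.1205]
tcp_rot: [[-0.988, 0.154, -0.0], [0.154, 0.988, 0.0], [0.0, 0.0, -1.0]]
force: [-1.1, -0.5, -7.3]
opening: 0.456
grasp_force: 30.0
[ 0.4661207  -0.02443765  0.12048025] [-16.8  28.9 110.3   0.   40.8 -97.9] [[-0.988, 0.1544, -0.0002], [0.1544, 0.988, 0.0001], [0.0002, 0.0, -1.0]]
w (array([363., 203.]), array([491.6,  70.3]), array([18.9, 41.7]), 81.5)
w (array([256., 212.]), array([488.2, -27.6]), array([67.7, 68.3]), 81.2)
```

View pics/w3.png

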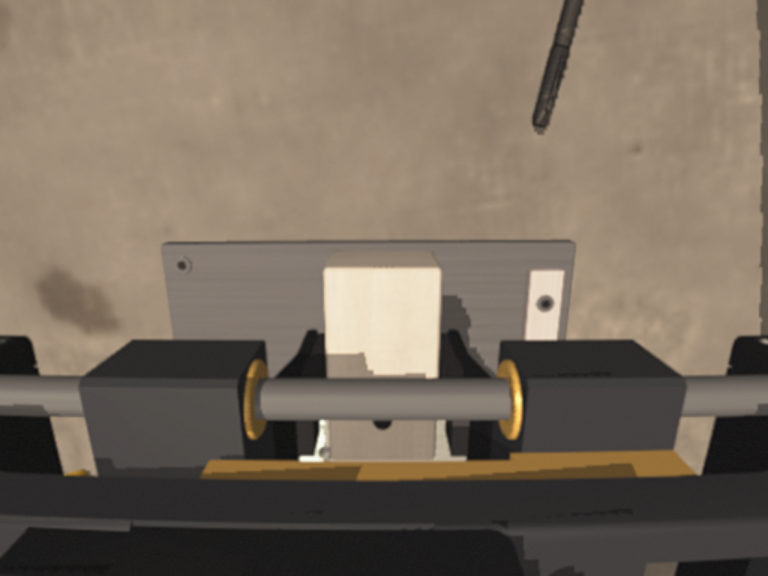

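Block is held square, behind the plate and over the base's near edge, with the left fence end at (545,300). Now descend and push.

```bash
python3 -m handwheel '[{"xyz":[0,0,30],"delta_rot":[0,0,0],"hand":1},{"xyz":[0,0,60],"delta_rot":[0,0,0],"hand":1},{"xyz":[0,0,80],"delta_rot":[0,0,0],"hand":1},{"xyz":[0,0,86.5],"delta_rot":[0,0,0],"hand":1},{"xyz":[0,0,86.5],"delta_rot":[0,0,0],"hand":1}]'
python3 -m handwheel '[{"xyz":[-3,0,0],"delta_rot":[0,0,0],"hand":1},{"xyz":[-8,0,0],"delta_rot":[0,0,0],"hand":1},{"xyz":[-13,0,0],"delta_rot":[0,0,0],"hand":1},{"xyz":[-19,0,0],"delta_rot":[0,0,0],"hand":1},{"xyz":[-25,0,0],"delta_rot":[0,0,0],"hand":1}]'
python3 -m handwheel '[{"xyz":[-5,0,0],"delta_rot":[0,0,0],"hand":1},{"xyz":[-10,0,0],"delta_rot":[0,0,0],"hand":1},{"xyz":[-14,0,0],"delta_rot":[0,0,0],"hand":1},{"xyz":[-18,0,0],"delta_rot":[0,0,0],"hand":1},{"xyz":[-20,0,0],"delta_rot":[0,0,0],"hand":1}]'
```

```text
time_s: 6.12
position: [0.4665, -0.0239, 0.034]
tcp_rot: [[-0.988, 0.153, -0.0], [0.153, 0.988, 0.0], [0.0, 0.0, -1.0]]
force: [-0.9, -0.0, -7.6]
opening: 0.461
grasp_force: 30.0
time_s: 6.75
position: [0.4902, -0.0273, 0.034]
tcp_rot: [[-0.988, 0.152, -0.002], [0.152, 0.988, 0.001], [0.002, 0.0, -1.0]]
force: [-2.9, 0.7, -6.1]
opening: 0.459
grasp_force: 30.0
time_s: 7.38
position: [0.5112, -0.0307, 0.034]
tcp_rot: [[-0.988, 0.152, 0.001], [0.152, 0.988, -0.0], [-0.001, -0.0, -1.0]]
force: [-1.0, -0.2, -6.4]
opening: 0.454
grasp_force: 30.0
```

```bash
python3 -m handwheel '[{"xyz":[-1,0,0],"delta_rot":[0,0,0],"hand":1},{"xyz":[-2,0,0],"delta_rot":[0,0,0],"hand":1},{"xyz":[-3,0,0],"delta_rot":[0,0,0],"hand":1},{"xyz":[-4,0,0],"delta_rot":[0,0,0],"hand":1},{"xyz":[-5,0,0],"delta_rot":[0,0,0],"hand":1}]'
python3 -m handwheel '[{"xyz":[-0.5,0,0],"delta_rot":[0,0,0],"hand":1},{"xyz":[-1,0,0],"delta_rot":[0,0,0],"hand":1},{"xyz":[-1.5,0,0],"delta_rot":[0,0,0],"hand":1},{"xyz":[-2,0,0],"delta_rot":[0,0,0],"hand":1},{"xyz":[-2.5,0,0],"delta_rot":[0,0,0],"hand":1}]'
```

```text
time_s: 8.0
position: [0.5157, -0.0313, 0.034]
tcp_rot: [[-0.988, 0.152, 0.0], [0.152, 0.988, -0.0], [-0.0, -0.0, -1.0]]
force: [-1.5, -0.0, -7.8]
opening: 0.454
grasp_force: 30.0
time_s: 8.62
position: [0.5182, -0.0317, 0.034]
tcp_rot: [[-0.988, 0.152, 0.0], [0.152, 0.988, -0.0], [-0.0, -0.0, -1.0]]
force: [-1.2, 0.6, -7.9]
opening: 0.457
grasp_force: 30.0
```

```bash
python3 -m handwheel '[{"xyz":[-0.5,0,0],"delta_rot":[0,0,0],"hand":1},{"xyz":[-1,0,0],"delta_rot":[0,0,0],"hand":1},{"xyz":[-1.5,0,0],"delta_rot":[0,0,0],"hand":1},{"xyz":[-2,0,0],"delta_rot":[0,0,0],"hand":1},{"xyz":[-2,0,0],"delta_rot":[0,0,0],"hand":1}]'
python3 - <<'E'
from h import *
im,m=snap("side");cv2.imwrite("pics/s2.png",cv2.resize(im[170:290,160:320],None,fx=4,fy=4)[...,::-1])
E
```

```text
time_s: 9.25
position: [0.5184, -0.0317, 0.0339]
tcp_rot: [[-0.988, 0.152, -0.004], [0.152, 0.988, 0.001], [0.004, 0.0, -1.0]]
force: [-6.5, -0.7, -4.4]
opening: 0.457
grasp_force: 30.0
```

View pics/s2.png

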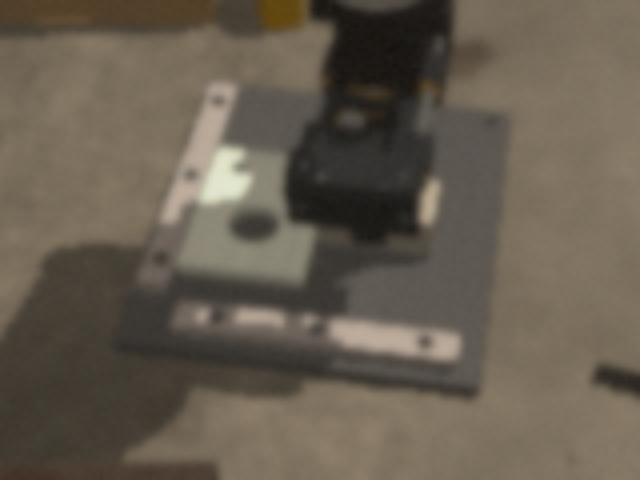

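Plate's far edge is against the far fence (image left), and the force has risen. Back off, lift, turn, and go round to the plate's right side.

```bash
python3 -m handwheel '[{"xyz":[8,0,0],"delta_rot":[0,0,0],"hand":1},{"xyz":[15,0,0],"delta_rot":[0,0,0],"hand":1},{"xyz":[15,0,-20],"delta_rot":[0,0,0],"hand":1},{"xyz":[15,0,-50],"delta_rot":[0,0,0],"hand":1},{"xyz":[15,0,-65],"delta_rot":[0,0,0],"hand":1}]'
python3 -m handwheel '[{"xyz":[-18,-21,0],"delta_rot":[0,0,0.18],"hand":1},{"xyz":[-36,-42,0],"delta_rot":[0,0,0.36],"hand":1},{"xyz":[-54,-63,0],"delta_rot":[0,0,0.54],"hand":1},{"xyz":[-72,-84,0],"delta_rot":[0,0,0.72],"hand":1},{"xyz":[-91.3,-106.3,0],"delta_rot":[0,0,0.9],"hand":1}]'
python3 -m handwheel '[{"xyz":[0,0,0],"delta_rot":[0,0,0.18],"hand":1},{"xyz":[0,0,0],"delta_rot":[0,0,0.36],"hand":1},{"xyz":[0,0,0],"delta_rot":[0,0,0.54],"hand":1},{"xyz":[0,0,0],"delta_rot":[0,0,0.668],"hand":1},{"xyz":[0,0,0],"delta_rot":[0,0,0.668],"hand":1}]'
python3 - <<'E'
from h import *
s=bot.read_state();print(s["position"],s["joint_positions"].round(1),s["tcp_rot"].round(4).tolist())
im,m=snap("side")
for z in (.018,.02):
    for b in blobs(im,im.min(2)>125,z,m):
      if 350<b[1][0]<700 and -150<b[1][1]<120:print("side",z,b)
im,m=snap("wrist");cv2.imwrite("pics/w4.png",cv2.resize(im,None,fx=1.5,fy=1.5)[...,::-1])
for b in blobs(im,im.min(2)>160,0.018,m): print("w",b)
E
```

```text
time_s: 9.93
position: [0.5063, -0.03, 0.1004]
tcp_rot: [[-0.988, 0.152, 0.004], [0.152, 0.988, -0.001], [-0.004, -0.0, -1.0]]
force: [1.0, -0.2, -6.9]
opening: 0.456
grasp_force: 30.0
time_s: 10.55
position: [0.5791, -0.149, 0.0984]
tcp_rot: [[-0.49, 0.872, -0.001], [0.872, 0.49, 0.001], [0.001, -0.0, -1.0]]
force: [0.0, -0.4, -6.9]
opening: 0.459
grasp_force: 30.0
time_s: 11.18
position: [0.5788, -0.1484, 0.0984]
tcp_rot: [[0.148, 0.989, -0.001], [0.989, -0.148, 0.0], [0.0, -0.001, -1.0]]
force: [0.8, -0.4, -6.9]
opening: 0.46
grasp_force: 30.0
[ 0.57877956 -0.14842357  0.09843458] [-25.1  38.1  92.3   0.   49.7 -16.6] [[0.148, 0.989, -0.0009], [0.989, -0.148, 0.0005], [0.0003, -0.001, -1.0]]
side 0.018 (array([233., 252.]), array([565.5,  55.5]), array([ 19.9, 145.8]), 81.3)
side 0.018 (array([220., 226.]), array([604.5, -37.4]), array([129.8, 101.5]), 81.6)
side 0.02 (array([233., 252.]), array([565.3,  57.3]), array([ 19.8, 145.3]), 81.3)
side 0.02 (array([220., 226.]), array([604.3, -35.4]), array([129.4, 101.1]), 81.6)
w (array([254., 294.]), array([ 565.9, -234.2]), array([24. , 60.2]), 81.6)
w (array([269.,  56.]), array([601.8, -50.9]), array([ 94.2, 100.7]), 81.7)
```

View pics/w4.png

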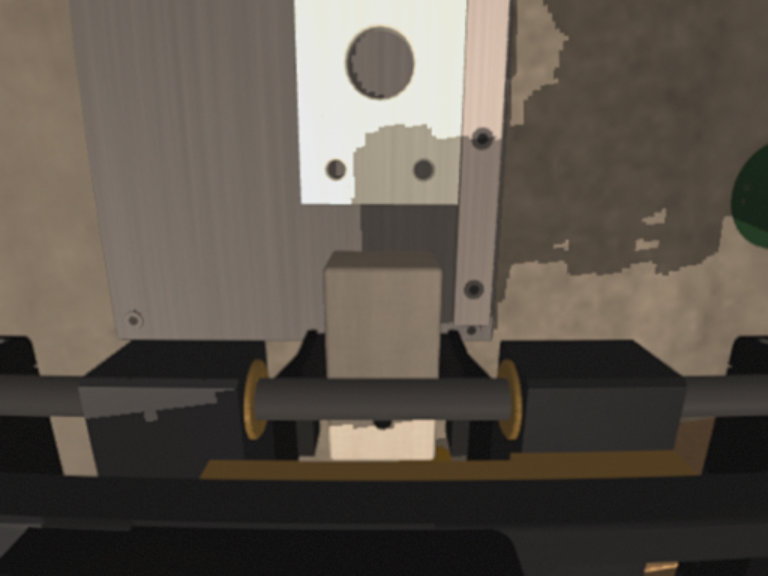

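Plate is flush with the far fence (edge along x≈463 px), with the block centred just behind the plate's right edge (row 204). Descend and push left.

```bash
python3 -m handwheel '[{"xyz":[0,0,25],"delta_rot":[0,0,0],"hand":1},{"xyz":[0,0,45],"delta_rot":[0,0,0],"hand":1},{"xyz":[0,0,60],"delta_rot":[0,0,0],"hand":1},{"xyz":[0,0,64.5],"delta_rot":[0,0,0],"hand":1},{"xyz":[0,0,64.5],"delta_rot":[0,0,0],"hand":1}]'
python3 -m handwheel '[{"xyz":[3,0,0],"delta_rot":[0,0,0],"hand":1},{"xyz":[8,0,0],"delta_rot":[0,0,0],"hand":1},{"xyz":[13,0,0],"delta_rot":[0,0,0],"hand":1},{"xyz":[18,0,0],"delta_rot":[0,0,0],"hand":1},{"xyz":[23,0,0],"delta_rot":[0,0,0],"hand":1}]'
python3 -m handwheel '[{"xyz":[5,0,0],"delta_rot":[0,0,0],"hand":1},{"xyz":[9,0,0],"delta_rot":[0,0,0],"hand":1},{"xyz":[13,0,0],"delta_rot":[0,0,0],"hand":1},{"xyz":[16,0,0],"delta_rot":[0,0,0],"hand":1},{"xyz":[18,0,0],"delta_rot":[0,0,0],"hand":1}]'
python3 -m handwheel '[{"xyz":[0.5,0,0],"delta_rot":[0,0,0],"hand":1},{"xyz":[1,0,0],"delta_rot":[0,0,0],"hand":1},{"xyz":[1.5,0,0],"delta_rot":[0,0,0],"hand":1},{"xyz":[2,0,0],"delta_rot":[0,0,0],"hand":1},{"xyz":[2.5,0,0],"delta_rot":[0,0,0],"hand":1}]'
```

```text
time_s: 11.9
position: [0.5795, -0.1487, 0.0345]
tcp_rot: [[0.149, 0.989, 0.0], [0.989, -0.149, -0.0], [-0.0, 0.0, -1.0]]
force: [-0.2, -0.3, -7.9]
opening: 0.461
grasp_force: 30.0
time_s: 12.52
position: [0.5831, -0.126, 0.0349]
tcp_rot: [[0.149, 0.989, 0.001], [0.989, -0.149, -0.001], [-0.001, 0.001, -1.0]]
force: [0.5, -1.6, -6.4]
opening: 0.457
grasp_force: 30.0
time_s: 13.15
position: [0.5854, -0.1079, 0.0345]
tcp_rot: [[0.149, 0.989, -0.0], [0.989, -0.149, -0.0], [-0.0, -0.0, -1.0]]
force: [-0.9, -2.0, -7.2]
opening: 0.457
grasp_force: 30.0
time_s: 13.78
position: [0.5858, -0.1061, 0.0346]
tcp_rot: [[0.149, 0.989, -0.0], [0.989, -0.149, -0.001], [-0.001, 0.0, -1.0]]
force: [-0.8, -3.8, -5.8]
opening: 0.455
grasp_force: 30.0
```

```bash
python3 -m handwheel '[{"xyz":[0.5,0,0],"delta_rot":[0,0,0],"hand":1},{"xyz":[1,0,0],"delta_rot":[0,0,0],"hand":1},{"xyz":[1.5,0,0],"delta_rot":[0,0,0],"hand":1},{"xyz":[2,0,0],"delta_rot":[0,0,0],"hand":1},{"xyz":[2,0,0],"delta_rot":[0,0,0],"hand":1}]'
python3 - <<'E'
from h import *
im,m=snap("side");cv2.imwrite("pics/s3.png",cv2.resize(im[170:290,160:320],None,fx=4,fy=4)[...,::-1])
E
```

```text
time_s: 14.4
position: [0.5859, -0.1059, 0.0348]
tcp_rot: [[0.148, 0.989, -0.0], [0.989, -0.148, -0.003], [-0.003, 0.0, -1.0]]
force: [-3.1, -9.2, -5.8]
opening: 0.458
grasp_force: 30.0
```

View pics/s3.png

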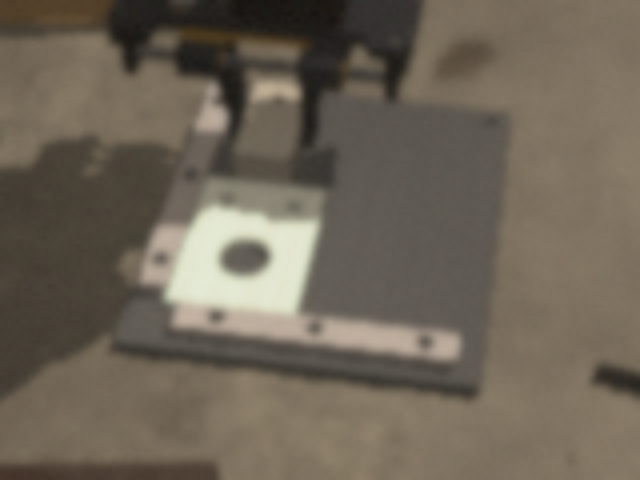

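Plate appears seated on both fences, with force rising on the left one. I'll re-seat it against the far fence from the near side.

```bash
python3 -m handwheel '[{"xyz":[-8,0,0],"delta_rot":[0,0,0],"hand":1},{"xyz":[-15,0,0],"delta_rot":[0,0,0],"hand":1},{"xyz":[-15,0,-20],"delta_rot":[0,0,0],"hand":1},{"xyz":[-15,0,-50],"delta_rot":[0,0,0],"hand":1},{"xyz":[-15,0,-65],"delta_rot":[0,0,0],"hand":1}]'
python3 -m handwheel '[{"xyz":[21,-19,0],"delta_rot":[0,0,-0.18],"hand":1},{"xyz":[42,-38,0],"delta_rot":[0,0,-0.36],"hand":1},{"xyz":[63,-57,0],"delta_rot":[0,0,-0.54],"hand":1},{"xyz":[84,-76,0],"delta_rot":[0,0,-0.72],"hand":1},{"xyz":[106.4,-92.8,0],"delta_rot":[0,0,-0.9],"hand":1}]'
python3 -m handwheel '[{"xyz":[0,0,0],"delta_rot":[0,0,-0.18],"hand":1},{"xyz":[0,0,0],"delta_rot":[0,0,-0.36],"hand":1},{"xyz":[0,0,0],"delta_rot":[0,0,-0.54],"hand":1},{"xyz":[0,0,0],"delta_rot":[0,0,-0.668],"hand":1},{"xyz":[0,0,0],"delta_rot":[0,0,-0.668],"hand":1}]'
python3 - <<'E'
from h import *
s=bot.read_state();print(s["position"],s["tcp_rot"].round(4).tolist())
im,m=snap("side");cv2.imwrite("pics/s4.png",cv2.resize(im[170:290,160:320],None,fx=4,fy=4)[...,::-1])
E
```

```text
time_s: 15.08
position: [0.5845, -0.1185, 0.1008]
tcp_rot: [[0.15, 0.989, 0.002], [0.989, -0.15, -0.0], [0.0, 0.002, -1.0]]
force: [0.7, 0.0, -7.2]
opening: 0.457
grasp_force: 30.0
time_s: 15.7
position: [0.5071, 0.0015, 0.0994]
tcp_rot: [[-0.686, 0.728, -0.001], [0.728, 0.686, 0.001], [0.001, -0.0, -1.0]]
force: [-0.2, -0.1, -7.7]
opening: 0.457
grasp_force: 30.0
time_s: 16.32
position: [0.5079, 0.0007, 0.0995]
tcp_rot: [[-0.988, 0.154, -0.0], [0.154, 0.988, 0.0], [0.0, 0.0, -1.0]]
force: [0.1, -0.0, -6.8]
opening: 0.457
grasp_force: 30.0
[0.50790674 0.00073579 0.0994828 ] [[-0.9881, 0.1538, -0.0002], [0.1538, 0.9881, 0.0003], [0.0002, 0.0003, -1.0]]
```

```bash
python3 -m handwheel '[{"xyz":[0,0,25],"delta_rot":[0,0,0],"hand":1},{"xyz":[0,0,45],"delta_rot":[0,0,0],"hand":1},{"xyz":[0,0,60],"delta_rot":[0,0,0],"hand":1},{"xyz":[0,0,65],"delta_rot":[0,0,0],"hand":1},{"xyz":[0,0,65],"delta_rot":[0,0,0],"hand":1}]'
python3 -m handwheel '[{"xyz":[-3,0,0],"delta_rot":[0,0,0],"hand":1},{"xyz":[-7,0,0],"delta_rot":[0,0,0],"hand":1},{"xyz":[-10,0,0],"delta_rot":[0,0,0],"hand":1},{"xyz":[-12,0,0],"delta_rot":[0,0,0],"hand":1},{"xyz":[-13,0,0],"delta_rot":[0,0,0],"hand":1}]'
python3 -m handwheel '[{"xyz":[-0.8,0,0],"delta_rot":[0,0,0],"hand":1},{"xyz":[-1.6,0,0],"delta_rot":[0,0,0],"hand":1},{"xyz":[-2.4,0,0],"delta_rot":[0,0,0],"hand":1},{"xyz":[-3.2,0,0],"delta_rot":[0,0,0],"hand":1},{"xyz":[-4,0,0],"delta_rot":[0,0,0],"hand":1}]'
```

```text
time_s: 17.0
position: [0.5082, 0.0005, 0.0345]
tcp_rot: [[-0.988, 0.153, -0.0], [0.153, 0.988, 0.0], [0.0, 0.0, -1.0]]
force: [-0.4, 0.3, -7.2]
opening: 0.455
grasp_force: 30.0
time_s: 17.62
position: [0.521, -0.0015, 0.0346]
tcp_rot: [[-0.988, 0.152, 0.0], [0.152, 0.988, -0.0], [-0.0, -0.0, -1.0]]
force: [-0.4, -0.4, -7.5]
opening: 0.455
grasp_force: 30.0
time_s: 18.25
position: [0.5231, -0.0017, 0.0343]
tcp_rot: [[-0.988, 0.152, -0.004], [0.152, 0.988, 0.001], [0.004, 0.0, -1.0]]
force: [-4.7, 0.5, -5.6]
opening: 0.456
grasp_force: 30.0
```

```bash
python3 -m handwheel '[{"xyz":[-0.7,0,0],"delta_rot":[0,0,0],"hand":1},{"xyz":[-1.5,0,0],"delta_rot":[0,0,0],"hand":1},{"xyz":[-1.5,0,0],"delta_rot":[0,0,0],"hand":1},{"xyz":[5,0,0],"delta_rot":[0,0,0],"hand":1},{"xyz":[13.5,0,0],"delta_rot":[0,0,0],"hand":1}]'
python3 -m handwheel '[{"xyz":[0,0,-20],"delta_rot":[0,0,0],"hand":1},{"xyz":[0,0,-60],"delta_rot":[0,0,0],"hand":1},{"xyz":[0,0,-100],"delta_rot":[0,0,0],"hand":1},{"xyz":[-20,-40,-110],"delta_rot":[0,0,0.18],"hand":1},{"xyz":[-35,-80,-115],"delta_rot":[0,0,0.36],"hand":1}]'
python3 - <<'E'
from rig import bot
s=bot.read_state();print(s["position"],s["tcp_rot"].round(3).tolist())
E
```

```text
time_s: 18.88
position: [0.5131, -0.0004, 0.0348]
tcp_rot: [[-0.988, 0.153, 0.004], [0.153, 0.988, -0.001], [-0.004, -0.0, -1.0]]
force: [-0.7, 0.3, -7.2]
opening: 0.458
grasp_force: 30.0
time_s: 19.5
position: [0.5353, -0.0852, 0.1511]
tcp_rot: [[-0.869, 0.494, 0.005], [0.494, 0.869, -0.002], [-0.005, 0.001, -1.0]]
force: [0.7, -0.4, -8.0]
opening: 0.454
grasp_force: 30.0
[ 0.53531385 -0.08522021  0.15106565] [[-0.869, 0.494, 0.005], [0.494, 0.869, -0.002], [-0.005, 0.001, -1.0]]
```

```bash
python3 -m handwheel '[{"xyz":[-18,-15,0],"delta_rot":[0,0,0.18],"hand":1},{"xyz":[-36,-30,0],"delta_rot":[0,0,0.36],"hand":1},{"xyz":[-54,-45,0],"delta_rot":[0,0,0.54],"hand":1},{"xyz":[-72,-60,0],"delta_rot":[0,0,0.72],"hand":1},{"xyz":[-87,-71.7,0],"delta_rot":[0,0,0.9],"hand":1}]'
python3 -m handwheel '[{"xyz":[0,0,0],"delta_rot":[0,0,0.16],"hand":1},{"xyz":[0,0,0],"delta_rot":[0,0,0.308],"hand":1},{"xyz":[0,0,0],"delta_rot":[0,0,0.308],"hand":1},{"xyz":[0,0,0],"delta_rot":[0,0,0.308],"hand":1},{"xyz":[0,0,0],"delta_rot":[0,0,0.308],"hand":1}]'
python3 - <<'E'
from h import *
s=bot.read_state();print(s["position"],s["tcp_rot"].round(4).tolist())
im,m=snap("wrist");cv2.imwrite("pics/w5.png",cv2.resize(im[0:190,130:390],None,fx=3,fy=3,interpolation=cv2.INTER_CUBIC)[...,::-1])
E
```

```text
time_s: 20.12
position: [0.5744, -0.1903, 0.1491]
tcp_rot: [[-0.151, 0.989, 0.0], [0.989, 0.151, -0.0], [-0.0, 0.0, -1.0]]
force: [-0.5, 0.2, -7.1]
opening: 0.455
grasp_force: 30.0
time_s: 20.75
position: [0.5744, -0.1894, 0.1495]
tcp_rot: [[0.148, 0.989, 0.0], [0.989, -0.148, -0.0], [-0.0, 0.0, -1.0]]
force: [0.8, 0.3, -6.8]
opening: 0.459
grasp_force: 30.0
[ 0.57444328 -0.18940566  0.14950549] [[0.1481, 0.989, 0.0001], [0.989, -0.1481, -0.0], [-0.0, 0.0001, -1.0]]
```

View pics/w5.png

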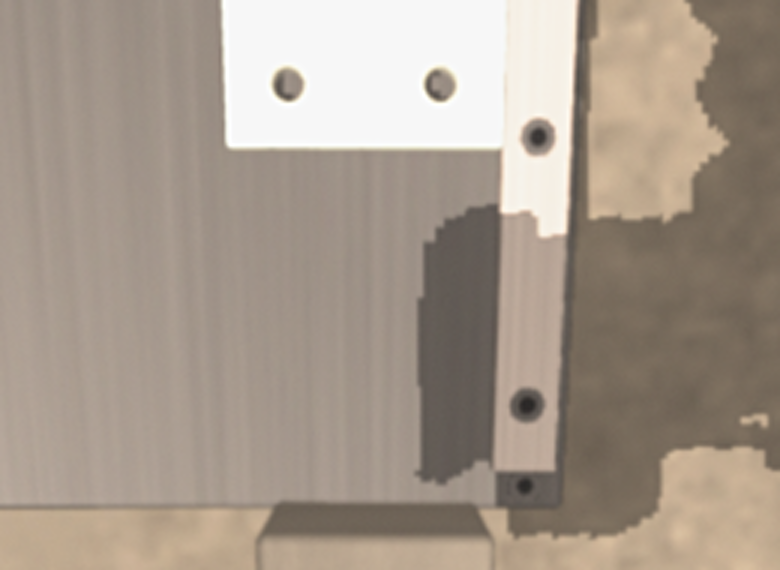

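Far edge shows no gap to the far fence (x≈503). The left fence is out of frame, so move for an overhead look at the corner.

```bash
python3 -m handwheel '[{"xyz":[35,0,-40],"delta_rot":[0,0,0],"hand":1},{"xyz":[70,0,-80],"delta_rot":[0,0,0],"hand":1},{"xyz":[110,0,-100],"delta_rot":[0,0,0],"hand":1},{"xyz":[140,0,-100],"delta_rot":[0,0,0],"hand":1},{"xyz":[150,0,-100],"delta_rot":[0,0,0],"hand":1}]'
python3 - <<'E'
from h import *
s=bot.read_state();print(s["position"],s["tcp_rot"].round(4).tolist())
im,m=snap("wrist");cv2.imwrite("pics/w6.png",cv2.resize(im[60:260,120:380],None,fx=3,fy=3,interpolation=cv2.INTER_CUBIC)[...,::-1])
E
```

```text
time_s: 21.42
position: [0.5966, -0.0391, 0.2498]
tcp_rot: [[0.146, 0.989, -0.0], [0.989, -0.146, 0.0], [0.0, -0.0, -1.0]]
force: [0.1, 0.2, -7.1]
opening: 0.458
grasp_force: 30.0
[ 0.59655516 -0.03913725  0.24980945] [[0.1464, 0.9892, -0.0001], [0.9892, -0.1464, 0.0003], [0.0003, -0.0001, -1.0]]
```

View pics/w6.png

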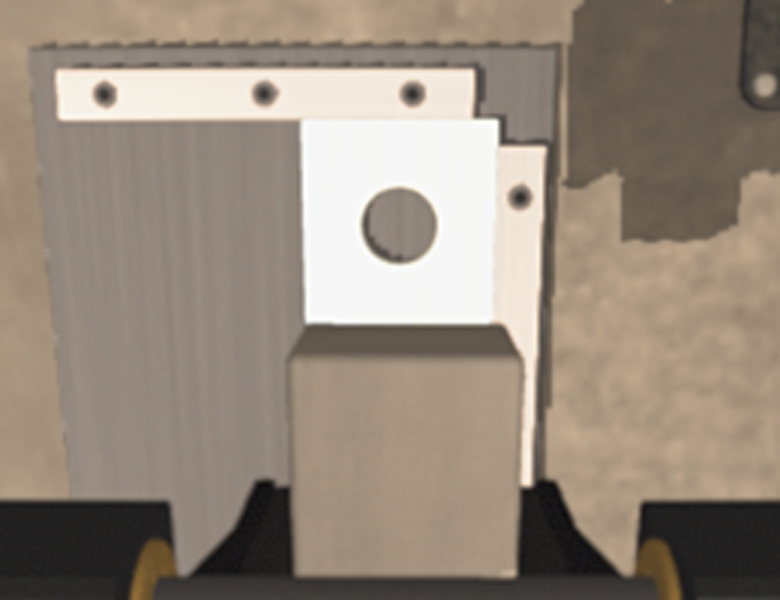

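Both edges are flush: the plate's top edge touches the left fence (row 120) and its right edge the far fence (column 497). Now carry the block back to the bench.

```bash
python3 -m handwheel '[{"xyz":[-50,-22,0],"delta_rot":[0,0,0],"hand":1},{"xyz":[-105,-47,0],"delta_rot":[0,0,0],"hand":1},{"xyz":[-160,-72,0],"delta_rot":[0,0,0],"hand":1},{"xyz":[-215,-97,0],"delta_rot":[0,0,0],"hand":1},{"xyz":[-265,-120,0],"delta_rot":[0,0,0],"hand":1}]'
python3 -m handwheel '[{"xyz":[-15.4,-7.3,30],"delta_rot":[0,0,0],"hand":1},{"xyz":[-15.4,-7.3,80],"delta_rot":[0,0,0],"hand":1},{"xyz":[-15.4,-7.3,130],"delta_rot":[0,0,0],"hand":1},{"xyz":[-15.4,-7.3,170],"delta_rot":[0,0,0],"hand":1},{"xyz":[-15.4,-7.3,180],"delta_rot":[0,0,0],"hand":1}]'
python3 -m handwheel '[{"xyz":[0,0,15],"delta_rot":[0,0,0],"hand":1},{"xyz":[0,0,30],"delta_rot":[0,0,0],"hand":1},{"xyz":[0,0,40],"delta_rot":[0,0,0],"hand":1},{"xyz":[0,0,44],"delta_rot":[0,0,0],"hand":1},{"xyz":[0,0,44],"delta_rot":[0,0,0],"hand":1}]'
```

```text
time_s: 22.1
position: [0.4367, -0.288, 0.2494]
tcp_rot: [[0.151, 0.989, -0.0], [0.989, -0.151, -0.001], [-0.001, -0.0, -1.0]]
force: [1.8, -0.4, -6.8]
opening: 0.458
grasp_force: 30.0
time_s: 22.72
position: [0.4274, -0.2992, 0.0671]
tcp_rot: [[0.15, 0.989, -0.004], [0.989, -0.15, 0.004], [0.003, -0.005, -1.0]]
force: [-0.1, -0.4, -6.3]
opening: 0.457
grasp_force: 30.0
time_s: 23.35
position: [0.4293, -0.2995, 0.0256]
tcp_rot: [[0.149, 0.989, 0.0], [0.989, -0.149, -0.0], [-0.0, 0.0, -1.0]]
force: [0.7, 0.1, -5.9]
opening: 0.462
grasp_force: 30.0
```

```bash
python3 -m handwheel '[{"xyz":[0,0,1.5],"delta_rot":[0,0,0],"hand":1},{"xyz":[0,0,3],"delta_rot":[0,0,0],"hand":1},{"xyz":[0,0,4],"delta_rot":[0,0,0],"hand":1},{"xyz":[0,0,4],"delta_rot":[0,0,0],"hand":1},{"xyz":[0,0,4],"delta_rot":[0,0,0],"hand":1}]'
```

```text
time_s: 23.98
position: [0.4292, -0.2995, 0.0216]
tcp_rot: [[0.149, 0.989, 0.0], [0.989, -0.149, -0.0], [-0.0, 0.0, -1.0]]
force: [-0.3, 0.6, -7.2]
opening: 0.453
grasp_force: 30.0
```

```bash
python3 -m handwheel '[{"xyz":[0,0,0.5],"delta_rot":[0,0,0],"hand":1},{"xyz":[0,0,0.7],"delta_rot":[0,0,0],"hand":1},{"xyz":[0,0,0.7],"delta_rot":[0,0,0],"hand":-1},{"xyz":[0,0,0.7],"delta_rot":[0,0,0],"hand":-1},{"xyz":[0,0,0.7],"delta_rot":[0,0,0],"hand":-1}]'
python3 -m handwheel '[{"xyz":[0,0,0],"delta_rot":[0,0,0],"hand":-1},{"xyz":[0,0,0],"delta_rot":[0,0,0],"hand":-1},{"xyz":[0,0,-30],"delta_rot":[0,0,0],"hand":-1},{"xyz":[0,0,-80],"delta_rot":[0,0,0],"hand":-1},{"xyz":[0,0,-130],"delta_rot":[0,0,0],"hand":-1}]'
python3 -m handwheel '[{"xyz":[0,0,-30],"delta_rot":[0,0,0],"hand":-1},{"xyz":[0,0,-60],"delta_rot":[0,0,0],"hand":-1},{"xyz":[0,0,-60],"delta_rot":[0,0,0],"hand":-1},{"xyz":[0,0,-60],"delta_rot":[0,0,0],"hand":-1},{"xyz":[0,0,-60],"delta_rot":[0,0,0],"hand":-1}]'
python3 - <<'E'
from h import *
im,m=snap("scene");cv2.imwrite("pics/f.png",cv2.resize(im[130:330,130:390],None,fx=3,fy=3,interpolation=cv2.INTER_CUBIC)[...,::-1])
E
```

```text
time_s: 24.6
position: [0.4294, -0.2998, 0.021]
tcp_rot: [[0.149, 0.989, 0.001], [0.989, -0.149, -0.001], [-0.001, 0.001, -1.0]]
force: [-0.0, 0.0, 0.2]
opening: 0.715
grasp_force: 0.0
time_s: 25.22
position: [0.4288, -0.2991, 0.1518]
tcp_rot: [[0.15, 0.989, -0.001], [0.989, -0.15, 0.001], [0.001, -0.001, -1.0]]
force: [0.8, -0.5, 0.1]
opening: 0.999
grasp_force: 0.0
time_s: 25.85
position: [0.4284, -0.2987, 0.2095]
tcp_rot: [[0.149, 0.989, -0.002], [0.989, -0.149, 0.002], [0.002, -0.002, -1.0]]
force: [-0.6, -0.2, 0.4]
opening: 0.996
grasp_force: 0.0
```

View pics/f.png

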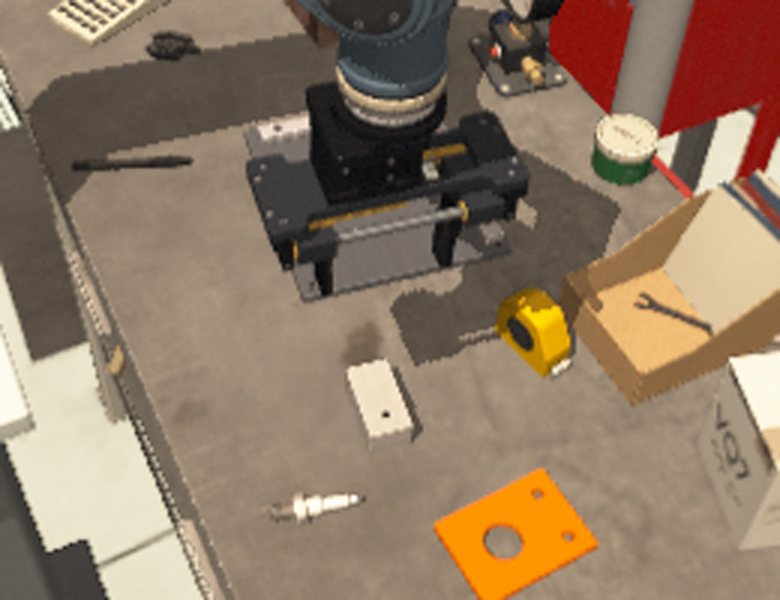

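Block lies flat on the bench at (385,400); tape (535,330) and puller (172,45) are where they were, and the gripper is clear of everything. Handing in.

```bash
python3 -c "
from rig import workorder
print(workorder.hand_in())"
```

```text
the job is handed in; nothing more can be done
None
```

The job is handed in at about 26 s of the 64 s limit: in the last overhead picture the plate showed no gap at either fence, the block is back on the bench and released, and the tape and puller look unmoved; the hand-in gave no verdict.

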